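# Sort three mixed-up specimen jars onto their own colour stands

### The arm

A 6-joint arm with a two-finger parallel gripper is mounted at the origin on a cart in front of the work surface, level with it; the furniture and walls round the work are solid. World frame = base frame: x ahead of the robot, y to its left, z up, the work surface at z = 0. Lengths are in m, angles in degrees, forces in N, time in s.
With the tool pointing down it reaches from about 0.375 to 0.9 m from the base axis. Payload 3.1 kg.
Tool frame: the origin (TCP) lies at the very end of the fingers, on their centre line; the grasp point (between the pads) lies 19 mm behind it; z points along the fingers, y is the line along which they close (so a half turn about z gives the same grasp; the last joint's range is limited). The gripper opens to 87 mm and grips with 3 to 60 N. Pads are 19 mm wide; open, the fingers measure 117 mm over their backs; the gripper's body (75 mm by 190 mm) begins 51 mm behind the grasp point.
Start: joints at [-87.519, 30.224, 82.088, -0, 67.689, -10.227], TCP at [0.138, -0.61, 0.223] pointing down, gripper open.
Joint ranges: [-176.69, 176.69], [-43.24, 126.21], [12.49, 139.97], [-82, 262], [0, 151.66], [-163.58, 163.58]. Speed limits (degrees/s): [159.86, 159.86, 180, 180, 180, 180].

### API

Orientations are given as a 3x3 rotation matrix whose columns are the frame's x, y, z axes.
In Python, from rig import bot gives the robot as it stands.
- The arm moves only by the tool move_arm, never from a script. Its argument "increments" is a list of rows, each an object with "xyz": the shift along the tool's x, y, z in mm, a list of three; "roll": the turn about the tool's z in rad; "grip": the opening in per cent of the stroke, from 0 (shut) to 100 (fully open). A call has 1 to 5 rows; each row shifts and turns the commanded pose from where the row before left it, along the tool's axes as they then stand; what a row does not reach is not made up. A row lasts 1/12 s, in which the tool goes at most 41.7 mm and 7.16 degrees, less where a joint would pass 70% of its speed; a pose out of reach is approached as far as the arm can. A call is refused whole if a number of a shift passes 41.7 or a number of a turn 0.125, either way. A call with a gripper value outside its range is refused whole. The fingers move at their own pace and stop on an object; the grip force is fixed at half the most. Time passes only in rows, so rows that do not move let the fingers close. It gives the time, the measured TCP pose, the force, the opening and the grip force at its end, in the units of the state.
- bot.read_state(): the state, without advancing time (a new reading comes with each control period).
- bot.capture(name): name is "side" or "top" or "wrist"; returns (picture, depth): 420x560x3 uint8, red, green, blue; 420x560 float32, m along the optical axis (not along the pixel's ray), 0 where there is no reading.
- bot.camera_model(name): a dict with "intrinsics" (3x3 intrinsics, pixels), "D" ([k1, k2, p1, p2, k3] as OpenCV has them; the pictures are not rectified), "rvec" (rotation vector, rad) and "tvec" (3), from world to camera coordinates, as OpenCV has them; the wrist camera has in their place "tool_from_camera" (4x4, takes a point from camera to tool coordinates, whose origin is the TCP and whose axes are the flange's). Camera axes: x right, y down, z forward; pixel columns grow to the right and rows downward; lengths in m; the calibration is good to about 2 mm. A picture is of the moment at which its call begins: read the wrist's pose just before it. camera_model takes no time and is no camera call.
- bot.hand_in(): hands the job in; it is judged then, once.
Trained networks look in the newest picture that a camera, given by its name, has taken for a name from the list of things; names that differ only in an ending like _2 or _b are one class to them, and where a whole thing is asked for, a point or a joint stands for the part that bears it (a point fixed in the world has none). Each returns a list of dicts, best first, with "conf" (0 to 1); they miss things now and then, are a little off and sometimes report something else, mostly with a low value. They report only what shows in the picture. A call takes as long as a camera call.
- bot.spot_in(label, camera): "at" ([x, y, z] in m, in the coordinates of the camera as it stood for that picture, good to about 4 mm: the middle of the surface that is visible of it).
- bot.trace(label, camera): "mask" (420x560 bool, what is visible of it).
The state is a dict: "time_s": time; "joint_positions": joint angles; "qvel": joint speeds; "tau": joint torques, N m; "position": TCP position; "tcp_rot": TCP orientation; "force": force on the tool from outside, world axes, zero at the start; "moment": the same for the moment, N m; "opening": opening from 0.0 (shut) to 1.0 (fully open); "grasp_force": force on a finger pad.
Only numpy, scipy, OpenCV 4.12 (cv2) and the standard library are available. Lean on these libraries where they do the work, as an engineer would, in place of code of your own. Each camera call takes 0.05 s, during which the arm holds its last target. There are 200 camera calls.

### The job

The three specimen jars stand in each other's coloured dishes: put every jar upright into the dish that matches its sticker (red, blue, yellow), parking one in the black spare dish on the way so that no two jars are ever stacked. Set the jars down gently and only in the four dishes, never on the bench or dropped, and end with the black dish empty. Leave the petri dish, the timer and the roll of tape where they are.

Things in the scene. Friction and masses are not known exactly. Their poses are not given: they have to be found in the camera images.
- jar_red: loose upright specimen jar, 74 mm tall, with a white screw lid, a round red sticker on the lid and a red stripe on the side. Lid 65 mm in diameter, from 56 to 74 mm above the underside (grasp it there; lid and jar are one piece); below it the jar tapers from 60 mm to 53 mm at its underside. About 0.12 kg. At the start it stands in a dish of another colour. The origin is the centre of its underside, z up.
- jar_blue: loose upright specimen jar, 70 mm tall, with a white screw lid, a round blue sticker on the lid and a blue stripe on the side. Lid 65 mm in diameter, from 52 to 70 mm above the underside (grasp it there; lid and jar are one piece); below it the jar tapers from 60 mm to 53 mm at its underside. About 0.12 kg. At the start it stands in a dish of another colour. The origin is the centre of its underside, z up.
- jar_yellow: loose upright specimen jar, 74 mm tall, with a white screw lid, a round yellow sticker on the lid and a yellow stripe on the side. Lid 65 mm in diameter, from 56 to 74 mm above the underside (grasp it there; lid and jar are one piece); below it the jar tapers from 60 mm to 53 mm at its underside. About 0.12 kg. At the start it stands in a dish of another colour. The origin is the centre of its underside, z up.
- dish_red: fixed round red dish, 100 mm in diameter; its flat floor, 80 mm across, lies 8 mm above the bench and its 10 mm broad rim rises to 14 mm. A jar stands flat on the floor inside the rim, its underside then 8 mm above the bench. The origin is the centre of its underside, z up.
- dish_blue: fixed round blue dish, 100 mm in diameter; its flat floor, 80 mm across, lies 8 mm above the bench and its 10 mm broad rim rises to 14 mm. A jar stands flat on the floor inside the rim, its underside then 8 mm above the bench. The origin is the centre of its underside, z up.
- dish_yellow: fixed round yellow dish, 100 mm in diameter; its flat floor, 80 mm across, lies 8 mm above the bench and its 10 mm broad rim rises to 14 mm. A jar stands flat on the floor inside the rim, its underside then 8 mm above the bench. The origin is the centre of its underside, z up.
- dish_spare: fixed round black (the spare, empty at the start) dish, 100 mm in diameter; its flat floor, 80 mm across, lies 8 mm above the bench and its 10 mm broad rim rises to 14 mm. A jar stands flat on the floor inside the rim, its underside then 8 mm above the bench. The origin is the centre of its underside, z up.
- petri: bystander: loose round petri dish with pinkish filling, 64 mm across, 16 mm high. The origin is the centre of its underside, z up.
- timer: bystander: loose small white lab timer with buttons, 60x64 mm, 16 mm high. The origin is the centre of its underside, z up.
- tape: bystander: loose roll of beige tape lying flat, 94 mm across, 25 mm high. The origin is the centre of its underside, z up.

How it is judged:
By the outcome, as a careful person would: the job done as asked, in the order asked, and still so for the second after the job is handed in, with the robot touching nothing.
It also fails if it takes over 106 s, if anything falls off the work surface, if the arm or the gripper's body presses on something with over 40 N, if the wrist force passes 120 N, or if a joint passes its speed limit or range.

## Working session

There is one attempt and no reset: what is moved stays moved. The work goes in short steps, Python scripts to look and compute and a tool call to move; the robot and the scene stay as the last step left them, time stands still between calls to the robot, and variables do not carry over. Pictures are saved under pics/ and viewed, at most 14 in all, crops included, and the job is handed in when it is done.

Besides the shell and the picture viewer there is one more tool, called after "Request:" as name([rows], argument=value, ...), one row to a line, values as JSON. move_arm: Moves the arm, as the interface text tells. Its arguments: {"type":"object","properties":{"increments":{"type":"array"}},"required":["increments"]}

```bash
ls; mkdir -p pics; cat > h.py <<'E'
import numpy as np, cv2
from rig import bot
L=["jar_red","jar_blue","jar_yellow","dish_red","dish_blue","dish_yellow","dish_spare","petri","timer","tape"]
def pose(cam):
    m=bot.camera_model(cam)
    if "rvec" in m:
        R=cv2.Rodrigues(np.array(m["rvec"],float))[0]; t=np.array(m["tvec"],float).ravel()
        return R.T,-R.T@t,m
    s=bot.read_state(); T=np.eye(4);T[:3,:3]=s["tcp_rot"];T[:3,3]=s["position"]
    T=T@np.array(m["tool_from_camera"]); return T[:3,:3],T[:3,3],m
def world(mask,depth,P):
    R,t,m=P; v,u=np.nonzero(mask&(depth>0)); z=depth[v,u]
    n=cv2.undistortPoints(np.c_[u,v].astype(float)[:,None],np.array(m["intrinsics"],float),np.array(m["D"],float))[:,0]
    return (np.c_[n,np.ones(len(n))]*z[:,None])@R.T+t
E
python3 - <<'E'
from h import *
for c in ["top","side"]:
    P=pose(c); im,d=bot.capture(c); cv2.imwrite(f"pics/{c}0.png",im[...,::-1])
    print(c,"cam",P[1].round(3))
    for l in L:
        r=bot.spot_in(l,c)
        for q in r[:2]: print(l,round(q["conf"],2),(P[0]@np.array(q["at"])+P[1]).round(3))
    
s=bot.read_state();print(s)
E
```

```text
pics
top cam [0.432 0.008 1.101]
jar_red 0.78 [ 0.537 -0.292  0.078]
jar_blue 0.88 [0.469 0.313 0.078]
jar_yellow 0.9 [ 0.449 -0.09   0.083]
jar_yellow 0.19 [0.546 0.121 0.005]
dish_red 0.79 [ 0.45  -0.067  0.014]
dish_blue 0.95 [ 0.517 -0.276  0.012]
dish_yellow 0.82 [0.461 0.302 0.012]
dish_spare 0.8 [0.545 0.12  0.009]
petri 0.85 [ 0.59  -0.082  0.011]
timer 0.66 [0.412 0.099 0.013]
tape 0.66 [ 0.408 -0.271  0.027]
side cam [0.485 0.833 0.716]
jar_red 0.58 [ 0.539 -0.276  0.065]
jar_blue 0.8 [0.472 0.334 0.074]
jar_blue 0.48 [ 0.532 -0.27   0.013]
jar_yellow 0.81 [ 0.455 -0.07   0.072]
dish_red 0.7 [ 0.463 -0.067  0.013]
dish_blue 0.52 [ 0.532 -0.271  0.013]
dish_blue 0.39 [ 0.535 -0.274  0.066]
dish_yellow 0.92 [0.465 0.339 0.011]
dish_yellow 0.23 [0.553 0.116 0.007]
dish_spare 0.62 [ 0.588 -0.07   0.01 ]
dish_spare 0.57 [0.554 0.118 0.009]
petri 0.76 [ 0.586 -0.071  0.012]
timer 0.96 [0.408 0.107 0.013]
tape 0.78 [ 0.41  -0.259  0.02 ]
{'time_s': 1.1, 'joint_positions': array([-8.75183491e+01,  3.02241850e+01,  8.20883755e+01, -1.41077698e-03,
        6.76878578e+01, -1.02266541e+01]), 'qvel': array([ 0.03289876,  0.0415235 ,  0.07009545, -0.03924941, -0.0568498 ,
        0.00098831]), 'tau': array([-1.17938114e-03, -4.40029263e+01, -1.76988566e+01,  6.35104347e-02,
        5.04983612e-02, -9.25012984e-06]), 'position': array([ 0.13751987, -0.60965819,  0.22253733]), 'tcp_rot': array([[ 9.75500611e-01,  2.19996723e-01, -2.30739717e-05],
       [ 2.19996723e-01, -9.75500611e-01,  6.30834304e-06],
       [-2.11208587e-05, -1.12299907e-05, -1.00000000e+00]]), 'force': array([-0.41404937, -0.36161922, -0.52027982]), 'moment': array([-0.00804067,  0.01123952, -0.04324793]), 'grasp_force': 0.0, 'opening': 0.9959027217607299}
```

```bash
cat >> h.py <<'E'
from scipy.optimize import least_squares
def circ(xy,r):
    # centre of the band of known radius r: fit to the hull
    h=cv2.convexHull(xy.astype(np.float32))[:,0]
    f=least_squares(lambda c:np.hypot(*(h-c[:2]).T)-c[2],[*xy.mean(0),r],loss="soft_l1",f_scale=.002)
    return f.x
def look(cam,labels,name=None):
    P=pose(cam); im,d=bot.capture(cam)
    if name: cv2.imwrite(f"pics/{name}.png",im[...,::-1])
    for l in labels:
        r=bot.trace(l,cam)
        if not r: print(cam,l,"none"); continue
        m=r[0]["mask"].astype(np.uint8); m=cv2.morphologyEx(m,cv2.MORPH_OPEN,np.ones((3,3)))>0
        w=world(m,d,P)
        if l.startswith("jar"): zt=np.percentile(w[:,2],90 if cam!="side" else 97); k=abs(w[:,2]-zt)<.006; rr=.0325
        else: zt=np.percentile(w[:,2],80); k=abs(w[:,2]-zt)<.008; rr=.05
        c=circ(w[k][:,:2],rr)
        print(cam,l,round(r[0]["conf"],2),"n",k.sum(),"z",zt.round(4),"c",c[:2].round(4),"r",c[2].round(4))
E
python3 - <<'E'
from h import *
look("top",L[:7]); look("side",L[:7])
E
```

```text
top jar_red 0.71 n 341 z 0.0159 c [0.4692 0.3156] r 0.0485
top jar_blue 0.87 n 538 z 0.0801 c [0.4704 0.3184] r 0.0317
top jar_yellow 0.81 n 567 z 0.0841 c [ 0.4483 -0.0899] r 0.0319
top dish_red 0.58 n 459 z 0.0147 c [ 0.4508 -0.0869] r 0.0487
top dish_blue 0.74 n 540 z 0.0149 c [ 0.4506 -0.087 ] r 0.0493
top dish_yellow 0.58 n 446 z 0.0146 c [0.4687 0.3154] r 0.0478
top dish_spare 0.96 n 1099 z 0.0135 c [0.5476 0.119 ] r 0.0492
side jar_red 0.6 n 214 z 0.0841 c [ 0.5389 -0.2944] r 0.0322
side jar_blue 0.79 n 769 z 0.0806 c [0.4724 0.3198] r 0.0323
side jar_yellow none
side dish_red 0.75 n 380 z 0.0135 c [ 0.4545 -0.0835] r 0.0479
side dish_blue 0.86 n 267 z 0.0138 c [ 0.538  -0.2942] r 0.0491
side dish_yellow 0.56 n 891 z 0.014 c [0.4709 0.3189] r 0.0498
side dish_spare 0.72 n 1114 z 0.0132 c [0.5503 0.1209] r 0.0492
```

View pics/top0.png

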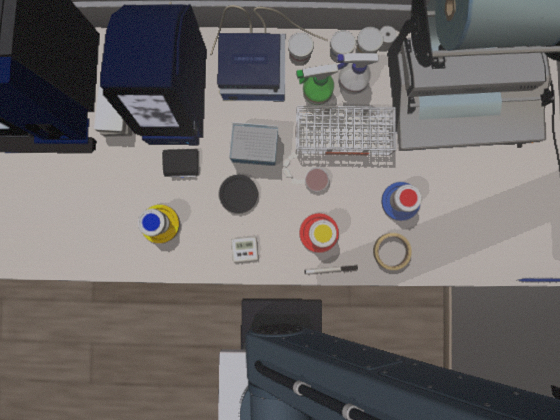

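View pics/side0.png

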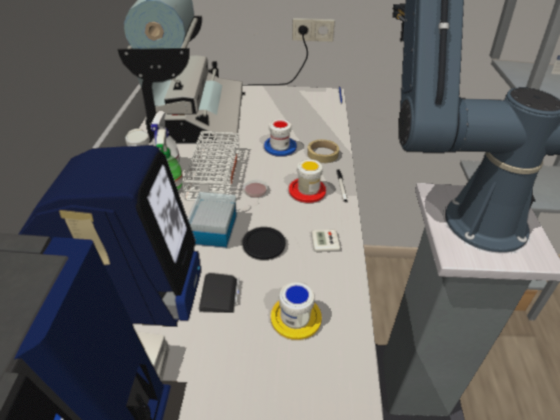

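The top view shows the red jar at (408,198) in the blue dish, the yellow jar at (322,233) in the red dish, the blue jar at (151,222) in the yellow dish, and the black dish empty at (238,194). The side view agrees. My plan is red→spare, blue→blue, yellow→yellow, red→red.

Request:
move_arm([
  {"xyz": [0, 0, 0], "roll": 0.111, "grip": 100},
  {"xyz": [0, 0, 0], "roll": 0.111, "grip": 100},
  {"xyz": [31, -24, 0], "roll": 0, "grip": 100},
  {"xyz": [31, -24, 0], "roll": 0, "grip": 100},
  {"xyz": [31, -24, 0], "roll": 0, "grip": 100},
])

```text
time_s: 2.32
position: [0.2309, -0.5372, 0.2224]
tcp_rot: [[1.0, -0.003, 0.0], [-0.003, -1.0, 0.0], [0.0, -0.0, -1.0]]
force: [-0.1, -0.3, 0.4]
opening: 1.001
grasp_force: 0.0
```

Request:
move_arm([
  {"xyz": [30, -24, 0], "roll": 0, "grip": 100},
  {"xyz": [30, -24, 0], "roll": 0, "grip": 100},
  {"xyz": [30, -24, 0], "roll": 0, "grip": 100},
  {"xyz": [30, -24, 0], "roll": 0, "grip": 100},
  {"xyz": [30, -24, 0], "roll": 0, "grip": 100},
])

```text
time_s: 2.73
position: [0.3818, -0.4164, 0.2228]
tcp_rot: [[1.0, -0.0, 0.0], [-0.0, -1.0, -0.0], [0.0, 0.0, -1.0]]
force: [0.2, -0.8, 0.0]
opening: 1.003
grasp_force: 0.0
```

Request:
move_arm([
  {"xyz": [30, -24, 0], "roll": 0, "grip": 100},
  {"xyz": [30, -24, 0], "roll": 0, "grip": 100},
  {"xyz": [30, -24, 0], "roll": 0, "grip": 100},
  {"xyz": [30, -24, 0], "roll": 0, "grip": 100},
  {"xyz": [30, -24, 0], "roll": 0, "grip": 100},
])

```text
time_s: 3.15
position: [0.5319, -0.2963, 0.2227]
tcp_rot: [[1.0, -0.0, 0.0], [-0.0, -1.0, -0.0], [0.0, 0.0, -1.0]]
force: [-0.0, -0.2, 0.4]
opening: 1.004
grasp_force: 0.0
```

```bash
python3 - <<'E'
from h import *
print(bot.read_state()["position"]); P=pose("wrist");print(P[0].round(2),P[1].round(3))
look("wrist",["jar_red","dish_blue"],"w1")
look("top",["jar_red","dish_blue"])
E
```

```text
[ 0.53192659 -0.296304    0.22270584]
[[ 0.   -0.97 -0.25]
 [-1.   -0.    0.  ]
 [-0.    0.25 -0.97]] [ 0.6   -0.296  0.385]
wrist jar_red 0.85 n 4342 z 0.083 c [ 0.5383 -0.2959] r 0.0322
wrist dish_blue 0.92 n 2606 z 0.0141 c [ 0.5371 -0.2978] r 0.0494
top jar_red 0.71 n 13 z 0.079 c [ 0.5367 -0.2936] r 0.0312
top dish_blue 0.8 n 426 z 0.0141 c [ 0.5332 -0.2959] r 0.0482
```

View pics/w1.png

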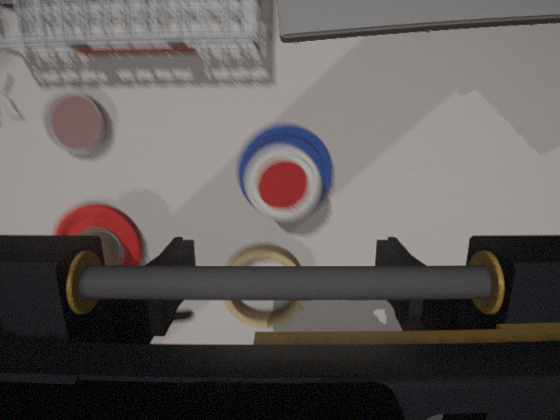

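The wrist view shows the red lid at (282,183) in the blue dish at (287,170). All views agree to within a few mm. Next I align and descend.

Request:
move_arm([
  {"xyz": [6, -0.7, 20], "roll": 0, "grip": 100},
  {"xyz": [0, 0, 30], "roll": 0, "grip": 100},
  {"xyz": [0, 0, 30], "roll": 0, "grip": 100},
  {"xyz": [0, 0, 30], "roll": 0, "grip": 100},
  {"xyz": [0, 0, 20], "roll": 0, "grip": 100},
])

```text
time_s: 3.87
position: [0.534, -0.2978, 0.09]
tcp_rot: [[1.0, -0.003, -0.003], [-0.003, -1.0, 0.002], [-0.003, -0.002, -1.0]]
force: [0.1, 0.3, -0.6]
opening: 0.998
grasp_force: 0.0
```

Request:
move_arm([
  {"xyz": [0, 0, 20], "roll": 0, "grip": 100},
  {"xyz": [0, 0, 12], "roll": 0, "grip": 100},
  {"xyz": [0, 0, 7], "roll": 0, "grip": 100},
  {"xyz": [0, 0, 0], "roll": 0, "grip": 100},
  {"xyz": [0, 0, 0], "roll": 0, "grip": 100},
])

```text
time_s: 4.28
position: [0.5366, -0.2979, 0.054]
tcp_rot: [[1.0, -0.001, 0.001], [-0.001, -1.0, -0.001], [0.001, 0.001, -1.0]]
force: [-0.5, -0.6, -0.5]
opening: 0.999
grasp_force: 0.0
```

Request:
move_arm([
  {"xyz": [0, 0, 0], "roll": 0, "grip": 60},
  {"xyz": [0, 0, 0], "roll": 0, "grip": 60},
  {"xyz": [0, 0, 0], "roll": 0, "grip": 60},
  {"xyz": [0, 0, 0], "roll": 0, "grip": 60},
  {"xyz": [0, 0, 0], "roll": 0, "grip": 60},
])

```text
time_s: 4.7
position: [0.5369, -0.2971, 0.0543]
tcp_rot: [[1.0, 0.0, 0.001], [0.0, -1.0, -0.001], [0.001, 0.001, -1.0]]
force: [-0.2, 1.7, 3.1]
opening: 0.733
grasp_force: 30.0
```

Request:
move_arm([
  {"xyz": [0, 0, -5], "roll": 0, "grip": 50},
  {"xyz": [0, 0, -20], "roll": 0, "grip": 50},
  {"xyz": [0, 0, -35], "roll": 0, "grip": 50},
  {"xyz": [0, 0, -35], "roll": 0, "grip": 50},
  {"xyz": [0, 0, -15], "roll": 0, "grip": 50},
])

```text
time_s: 5.12
position: [0.5384, -0.2983, 0.168]
tcp_rot: [[1.0, 0.0, 0.005], [0.0, -1.0, -0.004], [0.005, 0.004, -1.0]]
force: [0.6, -0.3, -1.4]
opening: 0.738
grasp_force: 30.0
```

Request:
move_arm([
  {"xyz": [0, -10, 0], "roll": 0, "grip": 50},
  {"xyz": [0, -25, 0], "roll": 0, "grip": 50},
  {"xyz": [1, -35, 0], "roll": 0, "grip": 50},
  {"xyz": [1, -35, 0], "roll": 0, "grip": 50},
  {"xyz": [1, -35, 0], "roll": 0, "grip": 50},
])

```text
time_s: 5.53
position: [0.5378, -0.1545, 0.1618]
tcp_rot: [[1.0, -0.001, -0.004], [-0.001, -1.0, 0.002], [-0.004, -0.002, -1.0]]
force: [0.8, 0.4, -0.7]
opening: 0.736
grasp_force: 30.0
```

Request:
move_arm([
  {"xyz": [1, -35, 0], "roll": 0, "grip": 50},
  {"xyz": [1, -35, 0], "roll": 0, "grip": 50},
  {"xyz": [1, -35, 0], "roll": 0, "grip": 50},
  {"xyz": [1, -35, 0], "roll": 0, "grip": 50},
  {"xyz": [1, -35, 0], "roll": 0, "grip": 50},
])

```text
time_s: 5.95
position: [0.5425, 0.0206, 0.1619]
tcp_rot: [[1.0, -0.0, -0.004], [-0.0, -1.0, 0.001], [-0.004, -0.001, -1.0]]
force: [0.0, -0.6, -2.5]
opening: 0.736
grasp_force: 30.0
```

Request:
move_arm([
  {"xyz": [1, -35, 0], "roll": 0, "grip": 50},
  {"xyz": [1, -20, 0], "roll": 0, "grip": 50},
  {"xyz": [1, -12, 0], "roll": 0, "grip": 50},
  {"xyz": [0, 0, 0], "roll": 0, "grip": 50},
  {"xyz": [0, 0, 0], "roll": 0, "grip": 50},
])

```text
time_s: 6.37
position: [0.5468, 0.0851, 0.1627]
tcp_rot: [[1.0, 0.001, -0.002], [0.001, -1.0, -0.001], [-0.002, 0.001, -1.0]]
force: [-0.5, -0.4, -2.4]
opening: 0.736
grasp_force: 30.0
```

```bash
python3 - <<'E'
from h import *
print(bot.read_state()["position"])
look("wrist",["jar_red","dish_spare"],"w2")
look("top",["dish_spare"]); look("side",["jar_red","dish_spare"],"s2")
E
```

```text
[0.54682692 0.08508536 0.16268382]
wrist jar_red 0.64 n 11161 z 0.1914 c [0.5489 0.0852] r 0.032
wrist dish_spare 0.97 n 6422 z 0.0135 c [0.5504 0.1181] r 0.0487
top dish_spare 0.86 n 259 z 0.0144 c [0.5213 0.1214] r 0.0299
side jar_red 0.8 n 46 z 0.1853 c [0.5499 0.0874] r 0.0309
side dish_spare 0.88 n 1110 z 0.0132 c [0.5503 0.1206] r 0.0491
```

View pics/w2.png

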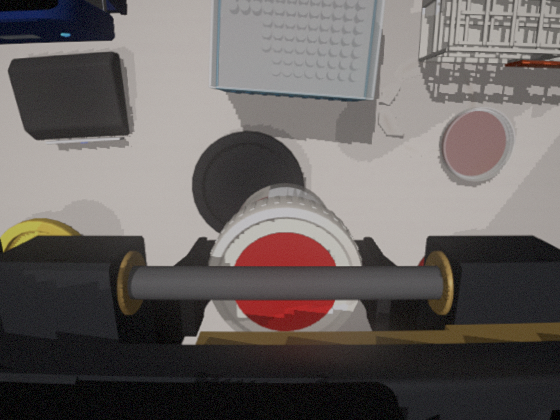

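View pics/s2.png

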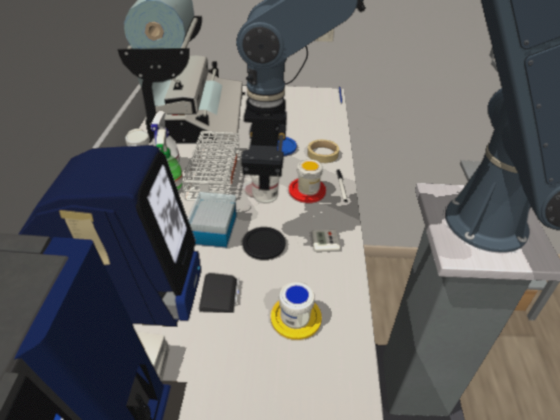

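The wrist view shows the jar held upright at (285,280), with the spare dish about 34 mm to the left at (248,185). The side view confirms it. I'll correct, then lower.

Request:
move_arm([
  {"xyz": [2, -12, 0], "roll": 0, "grip": 50},
  {"xyz": [0, -15, 0], "roll": 0, "grip": 50},
  {"xyz": [0, -7.5, 5], "roll": 0, "grip": 50},
  {"xyz": [0, 0, 20], "roll": 0, "grip": 50},
  {"xyz": [0, 0, 30], "roll": 0, "grip": 50},
])

```text
time_s: 7.18
position: [0.5524, 0.1208, 0.1103]
tcp_rot: [[1.0, 0.002, 0.008], [0.002, -1.0, 0.0], [0.008, -0.0, -1.0]]
force: [0.1, 0.4, -2.3]
opening: 0.734
grasp_force: 30.0
```

Request:
move_arm([
  {"xyz": [0, 0, 25], "roll": 0, "grip": 50},
  {"xyz": [0, 0, 12], "roll": 0, "grip": 50},
  {"xyz": [0, 0, 8], "roll": 0, "grip": 50},
  {"xyz": [0, 0, 3], "roll": 0, "grip": 50},
  {"xyz": [0, 0, 0], "roll": 0, "grip": 50},
])

```text
time_s: 7.6
position: [0.5496, 0.1197, 0.06]
tcp_rot: [[1.0, 0.0, -0.001], [0.0, -1.0, 0.0], [-0.001, -0.0, -1.0]]
force: [0.5, 0.3, -0.9]
opening: 0.735
grasp_force: 30.0
```

Request:
move_arm([
  {"xyz": [0, 0, 1], "roll": 0, "grip": 50},
  {"xyz": [0, 0, 1], "roll": 0, "grip": 50},
  {"xyz": [0, 0, 0], "roll": 0, "grip": 50},
])

```text
time_s: 7.85
position: [0.5503, 0.1195, 0.0594]
tcp_rot: [[1.0, -0.0, 0.002], [-0.0, -1.0, 0.0], [0.002, -0.0, -1.0]]
force: [-0.3, 0.5, -1.1]
opening: 0.735
grasp_force: 30.0
```

Request:
move_arm([
  {"xyz": [0, 0, 1.5], "roll": 0, "grip": 50},
  {"xyz": [0, 0, 1.5], "roll": 0, "grip": 50},
  {"xyz": [0, 0, 0], "roll": 0, "grip": 50},
  {"xyz": [0, 0, 0], "roll": 0, "grip": 50},
])

```text
time_s: 8.18
position: [0.5496, 0.1194, 0.0556]
tcp_rot: [[1.0, -0.0, -0.0], [-0.0, -1.0, 0.0], [-0.0, -0.0, -1.0]]
force: [0.3, -0.1, -1.9]
opening: 0.732
grasp_force: 30.0
```

Request:
move_arm([
  {"xyz": [0, 0, 1], "roll": 0, "grip": 50},
  {"xyz": [0, 0, 0], "roll": 0, "grip": 50},
  {"xyz": [0, 0, 0], "roll": 0, "grip": 50},
])

```text
time_s: 8.43
position: [0.5496, 0.1195, 0.0545]
tcp_rot: [[1.0, -0.0, -0.0], [-0.0, -1.0, 0.0], [-0.0, -0.0, -1.0]]
force: [-0.0, 0.2, -1.4]
opening: 0.733
grasp_force: 30.0
```

Request:
move_arm([
  {"xyz": [0, 0, 0.5], "roll": 0, "grip": 50},
  {"xyz": [0, 0, 0], "roll": 0, "grip": 50},
  {"xyz": [0, 0, 0], "roll": 0, "grip": 50},
])

```text
time_s: 8.68
position: [0.5497, 0.1195, 0.0543]
tcp_rot: [[1.0, -0.0, 0.0], [-0.0, -1.0, -0.0], [0.0, 0.0, -1.0]]
force: [-0.9, -0.2, 1.1]
opening: 0.733
grasp_force: 30.0
```

Request:
move_arm([
  {"xyz": [0, 0, 0.5], "roll": 0, "grip": 50},
  {"xyz": [0, 0, 0], "roll": 0, "grip": 50},
  {"xyz": [0, 0, 0], "roll": 0, "grip": 50},
])

```text
time_s: 8.93
position: [0.5497, 0.1195, 0.0542]
tcp_rot: [[1.0, -0.0, 0.0], [-0.0, -1.0, -0.0], [0.0, 0.0, -1.0]]
force: [-1.4, -0.4, 5.5]
opening: 0.737
grasp_force: 30.0
```

Contact (force flipped from -1.4 to +5.5 N). I'll release, rise and go to the blue jar.

Request:
move_arm([
  {"xyz": [0, 0, 0], "roll": 0, "grip": 100},
  {"xyz": [0, 0, 0], "roll": 0, "grip": 100},
  {"xyz": [0, 0, 0], "roll": 0, "grip": 100},
  {"xyz": [0, 0, 0], "roll": 0, "grip": 100},
  {"xyz": [0, 0, -10], "roll": 0, "grip": 100},
])

```text
time_s: 9.35
position: [0.5483, 0.1193, 0.0622]
tcp_rot: [[1.0, -0.0, -0.004], [-0.0, -1.0, -0.0], [-0.004, 0.0, -1.0]]
force: [-0.4, 0.2, 0.3]
opening: 0.979
grasp_force: 0.0
```

Request:
move_arm([
  {"xyz": [0, 0, -30], "roll": 0, "grip": 100},
  {"xyz": [0, 0, -35], "roll": 0, "grip": 100},
  {"xyz": [0, 0, -35], "roll": 0, "grip": 100},
  {"xyz": [0, 0, -35], "roll": 0, "grip": 100},
  {"xyz": [0, 0, -20], "roll": 0, "grip": 100},
])

```text
time_s: 9.77
position: [0.5513, 0.1196, 0.2233]
tcp_rot: [[1.0, -0.0, 0.007], [-0.0, -1.0, 0.0], [0.007, -0.0, -1.0]]
force: [1.3, -0.2, 0.1]
opening: 1.001
grasp_force: 0.0
```

Request:
move_arm([
  {"xyz": [-12, -28, 0], "roll": 0, "grip": 100},
  {"xyz": [-15, -35, 0], "roll": 0, "grip": 100},
  {"xyz": [-15, -35, 0], "roll": 0, "grip": 100},
  {"xyz": [-15, -35, 0], "roll": 0, "grip": 100},
  {"xyz": [-15, -35, 0], "roll": 0, "grip": 100},
])

```text
time_s: 10.18
position: [0.4768, 0.2887, 0.2194]
tcp_rot: [[1.0, -0.001, 0.001], [-0.001, -1.0, 0.0], [0.001, -0.0, -1.0]]
force: [0.2, -0.2, -0.1]
opening: 0.998
grasp_force: 0.0
```

Request:
move_arm([
  {"xyz": [-10, -31, 0], "roll": 0, "grip": 100},
  {"xyz": [0, 0, 0], "roll": 0, "grip": 100},
  {"xyz": [0, 0, 0], "roll": 0, "grip": 100},
  {"xyz": [0, 0, 0], "roll": 0, "grip": 100},
])

```text
time_s: 10.52
position: [0.4677, 0.3182, 0.2189]
tcp_rot: [[1.0, 0.001, 0.001], [0.001, -1.0, -0.0], [0.001, 0.0, -1.0]]
force: [-0.4, -0.8, 0.2]
opening: 1.004
grasp_force: 0.0
```

```bash
python3 - <<'E'
from h import *
print(bot.read_state()["position"],bot.read_state()["joint_positions"].round(0))
look("wrist",["jar_blue","dish_yellow","jar_red","dish_spare"],"w3")
look("side",["jar_blue","dish_yellow","jar_red","dish_spare"])
E
```

```text
[0.46773177 0.31821125 0.2189053 ] [ 23.  26.  91.  -0.  63. 113.]
wrist jar_blue 0.63 n 4338 z 0.0791 c [0.4714 0.3189] r 0.0323
wrist dish_yellow 0.76 n 2711 z 0.0142 c [0.4706 0.3174] r 0.0494
wrist jar_red 0.76 n 4758 z 0.0828 c [0.5504 0.1208] r 0.0323
wrist dish_spare 0.58 n 3440 z 0.0139 c [0.5492 0.1199] r 0.0492
side jar_blue 0.97 n 769 z 0.0805 c [0.472  0.3199] r 0.032
side dish_yellow 0.96 n 891 z 0.0139 c [0.4713 0.3195] r 0.0492
side jar_red 0.56 n 467 z 0.0838 c [0.5523 0.1217] r 0.0318
side dish_spare 0.68 n 889 z 0.0139 c [0.4709 0.3189] r 0.0496
```

View pics/w3.png

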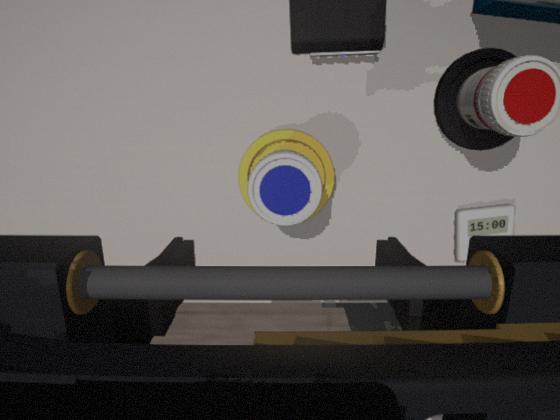

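The blue lid is at (284,188) in the yellow dish, and the red jar stands upright in the black dish (525,95). Next I grasp the blue jar.

Request:
move_arm([
  {"xyz": [3.5, -0.8, 20], "roll": 0, "grip": 100},
  {"xyz": [0, 0, 35], "roll": 0, "grip": 100},
  {"xyz": [0, 0, 35], "roll": 0, "grip": 100},
  {"xyz": [0, 0, 25], "roll": 0, "grip": 100},
  {"xyz": [0, 0, 20], "roll": 0, "grip": 100},
])

```text
time_s: 11.43
position: [0.4702, 0.3187, 0.0812]
tcp_rot: [[1.0, -0.0, -0.003], [-0.0, -1.0, -0.001], [-0.003, 0.001, -1.0]]
force: [-0.2, -0.1, 1.4]
opening: 1.003
grasp_force: 0.0
```

Request:
move_arm([
  {"xyz": [0, 0, 15], "roll": 0, "grip": 100},
  {"xyz": [0, 0, 12], "roll": 0, "grip": 100},
  {"xyz": [0, 0, 5], "roll": 0, "grip": 100},
  {"xyz": [0, 0, 0], "roll": 0, "grip": 100},
  {"xyz": [0, 0, 0], "roll": 0, "grip": 100},
])

```text
time_s: 11.85
position: [0.4717, 0.3195, 0.052]
tcp_rot: [[1.0, -0.0, 0.001], [-0.0, -1.0, 0.0], [0.001, -0.0, -1.0]]
force: [1.0, -0.3, 0.1]
opening: 1.0
grasp_force: 0.0
```

Request:
move_arm([
  {"xyz": [0, 0, 0], "roll": 0, "grip": 50},
  {"xyz": [0, 0, 0], "roll": 0, "grip": 50},
  {"xyz": [0, 0, 0], "roll": 0, "grip": 50},
  {"xyz": [0, 0, 0], "roll": 0, "grip": 50},
  {"xyz": [0, 0, 0], "roll": 0, "grip": 50},
])

```text
time_s: 12.27
position: [0.4715, 0.3193, 0.0522]
tcp_rot: [[1.0, -0.0, 0.001], [-0.0, -1.0, 0.0], [0.001, -0.0, -1.0]]
force: [-0.8, -1.9, 2.3]
opening: 0.737
grasp_force: 30.0
```

Request:
move_arm([
  {"xyz": [0, 0, -5], "roll": 0, "grip": 50},
  {"xyz": [0, 0, -25], "roll": 0, "grip": 50},
  {"xyz": [0, 0, -35], "roll": 0, "grip": 50},
  {"xyz": [0, 0, -35], "roll": 0, "grip": 50},
  {"xyz": [0, 0, -30], "roll": 0, "grip": 50},
])

```text
time_s: 12.68
position: [0.4711, 0.3193, 0.1835]
tcp_rot: [[1.0, -0.0, 0.0], [-0.0, -1.0, 0.0], [0.0, -0.0, -1.0]]
force: [-0.3, 0.6, -0.8]
opening: 0.74
grasp_force: 30.0
```

Request:
move_arm([
  {"xyz": [0, 12, 0], "roll": 0, "grip": 50},
  {"xyz": [3, 25, 0], "roll": 0, "grip": 50},
  {"xyz": [3, 35, 0], "roll": 0, "grip": 50},
  {"xyz": [3, 35, 0], "roll": 0, "grip": 50},
  {"xyz": [3, 35, 0], "roll": 0, "grip": 50},
])

```text
time_s: 13.1
position: [0.4822, 0.1759, 0.1812]
tcp_rot: [[1.0, 0.001, -0.001], [0.001, -1.0, -0.0], [-0.001, 0.0, -1.0]]
force: [0.1, -0.5, -2.2]
opening: 0.738
grasp_force: 30.0
```

Request:
move_arm([
  {"xyz": [4, 35, 0], "roll": 0, "grip": 50},
  {"xyz": [4, 35, 0], "roll": 0, "grip": 50},
  {"xyz": [4, 35, 0], "roll": 0, "grip": 50},
  {"xyz": [4, 35, 0], "roll": 0, "grip": 50},
  {"xyz": [4, 35, 0], "roll": 0, "grip": 50},
])

```text
time_s: 13.52
position: [0.5022, 0.0005, 0.1811]
tcp_rot: [[1.0, -0.0, -0.001], [-0.0, -1.0, 0.0], [-0.001, -0.0, -1.0]]
force: [0.5, 0.4, -0.8]
opening: 0.736
grasp_force: 30.0
```

Request:
move_arm([
  {"xyz": [4, 35, 0], "roll": 0, "grip": 50},
  {"xyz": [4, 35, 0], "roll": 0, "grip": 50},
  {"xyz": [4, 35, 0], "roll": 0, "grip": 50},
  {"xyz": [4, 35, 0], "roll": 0, "grip": 50},
  {"xyz": [4, 35, 0], "roll": 0, "grip": 50},
])

```text
time_s: 13.93
position: [0.5221, -0.1743, 0.181]
tcp_rot: [[1.0, -0.001, -0.001], [-0.001, -1.0, 0.001], [-0.001, -0.001, -1.0]]
force: [0.8, 0.7, -1.5]
opening: 0.738
grasp_force: 30.0
```

Request:
move_arm([
  {"xyz": [4, 35, 0], "roll": 0, "grip": 50},
  {"xyz": [4, 25, 0], "roll": 0, "grip": 50},
  {"xyz": [2, 15, 0], "roll": 0, "grip": 50},
  {"xyz": [0, 0, 0], "roll": 0, "grip": 50},
  {"xyz": [0, 0, 0], "roll": 0, "grip": 50},
])

```text
time_s: 14.35
position: [0.5322, -0.2472, 0.1808]
tcp_rot: [[1.0, -0.002, -0.002], [-0.002, -1.0, 0.002], [-0.002, -0.002, -1.0]]
force: [0.8, -0.6, -1.0]
opening: 0.737
grasp_force: 30.0
```

```bash
python3 - <<'E'
from h import *
print(bot.read_state()["position"])
look("wrist",["jar_blue","dish_blue"],"w4")
look("side",["jar_blue","dish_blue"])
E
```

```text
[ 0.53218057 -0.24719194  0.18084114]
wrist jar_blue 0.93 n 10748 z 0.2075 c [ 0.5334 -0.2472] r 0.0317
wrist dish_blue none
side jar_blue 0.71 n 246 z 0.0158 c [ 0.4548 -0.085 ] r 0.0491
side dish_blue 0.72 n 508 z 0.0131 c [ 0.5379 -0.2941] r 0.0493
```

View pics/w4.png

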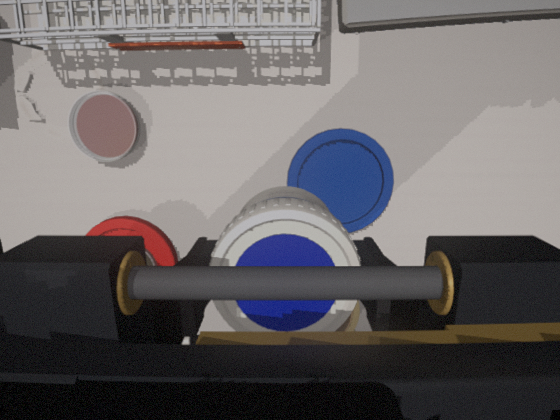

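The empty blue dish shows at (341,181), consistent with (0.537, -0.296). I shift 49 mm to it and lower.

Request:
move_arm([
  {"xyz": [2, 15, 0], "roll": 0, "grip": 50},
  {"xyz": [2, 20, 0], "roll": 0, "grip": 50},
  {"xyz": [0, 14, 0], "roll": 0, "grip": 50},
  {"xyz": [0, 0, 10], "roll": 0, "grip": 50},
  {"xyz": [0, 0, 30], "roll": 0, "grip": 50},
])

```text
time_s: 15.07
position: [0.5401, -0.3003, 0.1449]
tcp_rot: [[1.0, -0.002, 0.009], [-0.002, -1.0, -0.007], [0.009, 0.007, -1.0]]
force: [1.1, -0.3, -0.4]
opening: 0.739
grasp_force: 30.0
```

Request:
move_arm([
  {"xyz": [0, 0, 30], "roll": 0, "grip": 50},
  {"xyz": [0, 0, 25], "roll": 0, "grip": 50},
  {"xyz": [0, 0, 15], "roll": 0, "grip": 50},
  {"xyz": [0, 0, 8], "roll": 0, "grip": 50},
  {"xyz": [0, 0, 4], "roll": 0, "grip": 50},
])

```text
time_s: 15.48
position: [0.536, -0.2959, 0.0575]
tcp_rot: [[1.0, -0.001, -0.003], [-0.001, -1.0, 0.003], [-0.003, -0.003, -1.0]]
force: [-0.4, 0.4, -0.8]
opening: 0.732
grasp_force: 30.0
```

Request:
move_arm([
  {"xyz": [0, 0, 2], "roll": 0, "grip": 50},
  {"xyz": [0, 0, 0], "roll": 0, "grip": 50},
  {"xyz": [0, 0, 0], "roll": 0, "grip": 50},
  {"xyz": [0, 0, 0], "roll": 0, "grip": 50},
  {"xyz": [0, 0, 0], "roll": 0, "grip": 50},
])

```text
time_s: 15.9
position: [0.5377, -0.2971, 0.0586]
tcp_rot: [[1.0, -0.0, 0.002], [-0.0, -1.0, -0.001], [0.002, 0.001, -1.0]]
force: [0.3, 0.3, -1.0]
opening: 0.736
grasp_force: 30.0
```

Request:
move_arm([
  {"xyz": [0, 0, 2.5], "roll": 0, "grip": 50},
  {"xyz": [0, 0, 2], "roll": 0, "grip": 50},
  {"xyz": [0, 0, 1], "roll": 0, "grip": 50},
  {"xyz": [0, 0, 0], "roll": 0, "grip": 50},
  {"xyz": [0, 0, 0], "roll": 0, "grip": 50},
])

```text
time_s: 16.32
position: [0.537, -0.2967, 0.0522]
tcp_rot: [[1.0, -0.0, -0.0], [-0.0, -1.0, 0.0], [-0.0, -0.0, -1.0]]
force: [-0.1, -0.1, 0.6]
opening: 0.732
grasp_force: 30.0
```

Request:
move_arm([
  {"xyz": [0, 0, 0.5], "roll": 0, "grip": 50},
  {"xyz": [0, 0, 0], "roll": 0, "grip": 50},
  {"xyz": [0, 0, 0], "roll": 0, "grip": 50},
])

```text
time_s: 16.57
position: [0.537, -0.2967, 0.0522]
tcp_rot: [[1.0, -0.0, -0.0], [-0.0, -1.0, -0.0], [-0.0, 0.0, -1.0]]
force: [-1.5, 0.7, 5.4]
opening: 0.735
grasp_force: 30.0
```

Request:
move_arm([
  {"xyz": [0, 0, 0.5], "roll": 0, "grip": 50},
  {"xyz": [0, 0, 0], "roll": 0, "grip": 50},
  {"xyz": [0, 0, 0], "roll": 0, "grip": 50},
])

```text
time_s: 16.82
position: [0.537, -0.2967, 0.0521]
tcp_rot: [[1.0, -0.0, -0.0], [-0.0, -1.0, -0.0], [-0.0, 0.0, -1.0]]
force: [-2.3, 1.0, 7.5]
opening: 0.735
grasp_force: 30.0
```

Contact. I'll release and go on to the yellow jar.

Request:
move_arm([
  {"xyz": [0, 0, 0], "roll": 0, "grip": 100},
  {"xyz": [0, 0, 0], "roll": 0, "grip": 100},
  {"xyz": [0, 0, 0], "roll": 0, "grip": 100},
  {"xyz": [0, 0, 0], "roll": 0, "grip": 100},
  {"xyz": [0, 0, -10], "roll": 0, "grip": 100},
])

```text
time_s: 17.23
position: [0.5359, -0.2958, 0.0593]
tcp_rot: [[1.0, -0.0, -0.003], [-0.0, -1.0, 0.003], [-0.003, -0.003, -1.0]]
force: [-0.6, 0.5, -0.6]
opening: 0.977
grasp_force: 0.0
```

Request:
move_arm([
  {"xyz": [0, 0, -30], "roll": 0, "grip": 100},
  {"xyz": [0, 0, -35], "roll": 0, "grip": 100},
  {"xyz": [0, 0, -35], "roll": 0, "grip": 100},
  {"xyz": [0, 0, -35], "roll": 0, "grip": 100},
  {"xyz": [0, 0, -23], "roll": 0, "grip": 100},
])

```text
time_s: 17.65
position: [0.5382, -0.2975, 0.2235]
tcp_rot: [[1.0, -0.0, 0.004], [-0.0, -1.0, -0.003], [0.004, 0.003, -1.0]]
force: [0.1, -1.0, 0.3]
opening: 0.996
grasp_force: 0.0
```

Request:
move_arm([
  {"xyz": [-13, -29, 0], "roll": 0, "grip": 100},
  {"xyz": [-16, -36, 0], "roll": 0, "grip": 100},
  {"xyz": [-16, -36, 0], "roll": 0, "grip": 100},
  {"xyz": [-16, -36, 0], "roll": 0, "grip": 100},
  {"xyz": [-16, -36, 0], "roll": 0, "grip": 100},
])

```text
time_s: 18.07
position: [0.4591, -0.1223, 0.2196]
tcp_rot: [[1.0, -0.001, 0.001], [-0.001, -1.0, -0.0], [0.001, 0.0, -1.0]]
force: [1.0, 1.1, 1.1]
opening: 0.998
grasp_force: 0.0
```

Request:
move_arm([
  {"xyz": [-16, -35, 0], "roll": 0, "grip": 100},
  {"xyz": [0, 0, 0], "roll": 0, "grip": 100},
  {"xyz": [0, 0, 0], "roll": 0, "grip": 100},
  {"xyz": [0, 0, 0], "roll": 0, "grip": 100},
])

```text
time_s: 18.4
position: [0.4451, -0.0891, 0.2199]
tcp_rot: [[1.0, 0.001, 0.002], [0.001, -1.0, -0.001], [0.002, 0.001, -1.0]]
force: [-0.6, -0.8, 1.2]
opening: 1.005
grasp_force: 0.0
```

```bash
python3 - <<'E'
from h import *
print(bot.read_state()["position"])
look("wrist",["jar_yellow","dish_red","jar_blue","dish_blue"],"w5")
look("side",["jar_yellow","dish_red","jar_blue","dish_blue","dish_yellow"])
E
```

```text
[ 0.44508116 -0.08913949  0.21986854]
wrist jar_yellow 0.67 n 4372 z 0.0831 c [ 0.4509 -0.091 ] r 0.032
wrist dish_red 0.73 n 2964 z 0.0139 c [ 0.4535 -0.088 ] r 0.0495
wrist jar_blue 0.61 n 4300 z 0.0788 c [ 0.5364 -0.2947] r 0.0319
wrist dish_blue 0.62 n 3398 z 0.0139 c [ 0.5362 -0.2971] r 0.0493
side jar_yellow 0.84 n 310 z 0.0837 c [ 0.4519 -0.0899] r 0.0324
side dish_red 0.62 n 429 z 0.0136 c [ 0.4545 -0.0855] r 0.0494
side jar_blue 0.92 n 188 z 0.0803 c [ 0.5371 -0.2918] r 0.0313
side dish_blue 0.58 n 286 z 0.0136 c [ 0.5384 -0.2953] r 0.05
side dish_yellow 0.77 n 1813 z 0.0135 c [0.4714 0.3185] r 0.0498
```

View pics/w5.png

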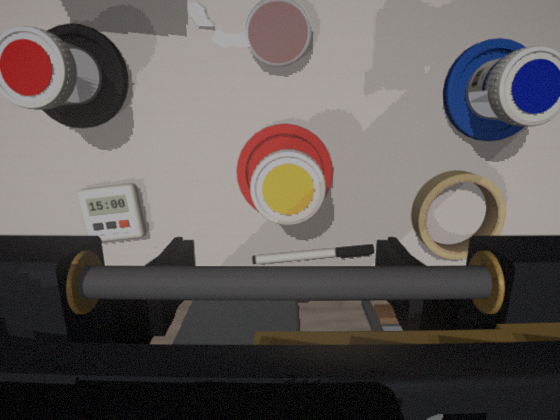

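The blue jar stands upright in the blue dish (530,88), and the yellow lid is at (288,188). Next I grasp yellow.

Request:
move_arm([
  {"xyz": [6, 1.4, 20], "roll": 0, "grip": 100},
  {"xyz": [0, 0, 35], "roll": 0, "grip": 100},
  {"xyz": [0, 0, 35], "roll": 0, "grip": 100},
  {"xyz": [0, 0, 25], "roll": 0, "grip": 100},
  {"xyz": [0, 0, 20], "roll": 0, "grip": 100},
])

```text
time_s: 19.37
position: [0.4493, -0.0898, 0.0821]
tcp_rot: [[1.0, -0.0, -0.002], [-0.0, -1.0, 0.001], [-0.002, -0.001, -1.0]]
force: [-0.8, 0.5, -0.7]
opening: 0.999
grasp_force: 0.0
```

Request:
move_arm([
  {"xyz": [0, 0, 15], "roll": 0, "grip": 100},
  {"xyz": [0, 0, 11], "roll": 0, "grip": 100},
  {"xyz": [0, 0, 5], "roll": 0, "grip": 100},
  {"xyz": [0, 0, 0], "roll": 0, "grip": 100},
  {"xyz": [0, 0, 0], "roll": 0, "grip": 100},
])

```text
time_s: 19.78
position: [0.4504, -0.0902, 0.0532]
tcp_rot: [[1.0, -0.0, 0.0], [-0.0, -1.0, -0.0], [0.0, 0.0, -1.0]]
force: [0.3, 0.5, 0.4]
opening: 0.997
grasp_force: 0.0
```

Request:
move_arm([
  {"xyz": [0, 0, 0], "roll": 0, "grip": 50},
  {"xyz": [0, 0, 0], "roll": 0, "grip": 50},
  {"xyz": [0, 0, 0], "roll": 0, "grip": 50},
  {"xyz": [0, 0, 0], "roll": 0, "grip": 50},
  {"xyz": [0, 0, 0], "roll": 0, "grip": 50},
])

```text
time_s: 20.2
position: [0.4505, -0.0904, 0.0535]
tcp_rot: [[1.0, -0.0, 0.001], [-0.0, -1.0, -0.001], [0.001, 0.001, -1.0]]
force: [-0.5, -0.8, 3.4]
opening: 0.738
grasp_force: 30.0
```

Request:
move_arm([
  {"xyz": [0, 0, -5], "roll": 0, "grip": 50},
  {"xyz": [0, 0, -25], "roll": 0, "grip": 50},
  {"xyz": [0, 0, -35], "roll": 0, "grip": 50},
  {"xyz": [0, 0, -35], "roll": 0, "grip": 50},
  {"xyz": [0, 0, -30], "roll": 0, "grip": 50},
])

```text
time_s: 20.62
position: [0.4497, -0.0899, 0.185]
tcp_rot: [[1.0, -0.0, -0.0], [-0.0, -1.0, 0.0], [-0.0, -0.0, -1.0]]
force: [0.7, -0.7, -0.7]
opening: 0.736
grasp_force: 30.0
```

Request:
move_arm([
  {"xyz": [0, -12, 0], "roll": 0, "grip": 50},
  {"xyz": [2, -25, 0], "roll": 0, "grip": 50},
  {"xyz": [2, -35, 0], "roll": 0, "grip": 50},
  {"xyz": [2, -35, 0], "roll": 0, "grip": 50},
  {"xyz": [2, -35, 0], "roll": 0, "grip": 50},
])

```text
time_s: 21.03
position: [0.4569, 0.0535, 0.1825]
tcp_rot: [[1.0, -0.002, -0.002], [-0.002, -1.0, 0.0], [-0.002, -0.0, -1.0]]
force: [0.6, -0.5, -2.8]
opening: 0.733
grasp_force: 30.0
```

Request:
move_arm([
  {"xyz": [2, -35, 0], "roll": 0, "grip": 50},
  {"xyz": [2, -35, 0], "roll": 0, "grip": 50},
  {"xyz": [2, -35, 0], "roll": 0, "grip": 50},
  {"xyz": [2, -35, 0], "roll": 0, "grip": 50},
  {"xyz": [2, -35, 0], "roll": 0, "grip": 50},
])

```text
time_s: 21.45
position: [0.4666, 0.2288, 0.1821]
tcp_rot: [[1.0, 0.0, -0.002], [0.0, -1.0, -0.0], [-0.002, 0.0, -1.0]]
force: [0.7, 0.2, -1.5]
opening: 0.737
grasp_force: 30.0
```

Request:
move_arm([
  {"xyz": [2, -35, 0], "roll": 0, "grip": 50},
  {"xyz": [0, -30, 0], "roll": 0, "grip": 50},
  {"xyz": [0, -26, 0], "roll": 0, "grip": 50},
  {"xyz": [0, 0, 0], "roll": 0, "grip": 50},
  {"xyz": [0, 0, 0], "roll": 0, "grip": 50},
])

```text
time_s: 21.87
position: [0.4686, 0.319, 0.1819]
tcp_rot: [[1.0, 0.003, -0.002], [0.003, -1.0, -0.001], [-0.002, 0.001, -1.0]]
force: [0.6, -0.3, -1.7]
opening: 0.732
grasp_force: 30.0
```

```bash
python3 - <<'E'
from h import *
print(bot.read_state()["position"])
look("wrist",["jar_yellow","dish_yellow"])
look("side",["jar_yellow","dish_yellow"],"s6")
E
```

```text
[0.46863065 0.31899262 0.18188453]
wrist jar_yellow 0.94 n 10701 z 0.2112 c [0.4703 0.3188] r 0.0315
wrist dish_yellow 0.98 n 5533 z 0.0136 c [0.4708 0.3172] r 0.0492
side jar_yellow 0.73 n 46 z 0.1812 c [0.47   0.3375] r 0.023
side dish_yellow 0.69 n 1790 z 0.0137 c [0.4716 0.3183] r 0.0497
```

View pics/s6.png

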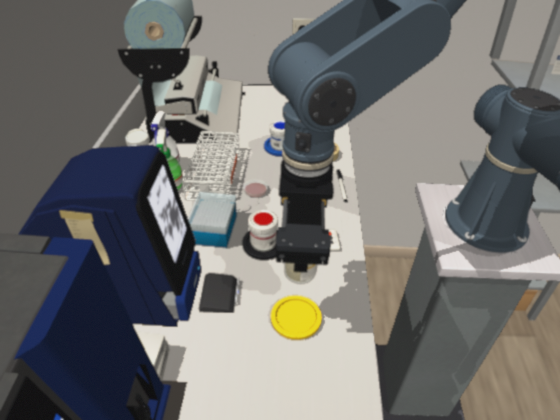

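The jar is over the empty yellow dish (296,317), within about 1 mm by the wrist view. I lower it.

Request:
move_arm([
  {"xyz": [1.5, 1, 10], "roll": 0, "grip": 50},
  {"xyz": [0, 0, 30], "roll": 0, "grip": 50},
  {"xyz": [0, 0, 30], "roll": 0, "grip": 50},
  {"xyz": [0, 0, 25], "roll": 0, "grip": 50},
  {"xyz": [0, 0, 15], "roll": 0, "grip": 50},
])

```text
time_s: 22.58
position: [0.4702, 0.3154, 0.0699]
tcp_rot: [[1.0, -0.001, -0.004], [-0.001, -1.0, -0.002], [-0.004, 0.002, -1.0]]
force: [-0.6, -0.0, -0.7]
opening: 0.735
grasp_force: 30.0
```

Request:
move_arm([
  {"xyz": [0, 0, 8], "roll": 0, "grip": 50},
  {"xyz": [0, 0, 4], "roll": 0, "grip": 50},
  {"xyz": [0, 0, 1], "roll": 0, "grip": 50},
  {"xyz": [0, 0, 0], "roll": 0, "grip": 50},
  {"xyz": [0, 0, 0], "roll": 0, "grip": 50},
])

```text
time_s: 23.0
position: [0.4726, 0.3172, 0.0611]
tcp_rot: [[1.0, -0.0, 0.002], [-0.0, -1.0, 0.001], [0.002, -0.001, -1.0]]
force: [-0.5, 0.6, -0.6]
opening: 0.738
grasp_force: 30.0
```

Request:
move_arm([
  {"xyz": [0, 0, 1], "roll": 0, "grip": 50},
  {"xyz": [0, 0, 1], "roll": 0, "grip": 50},
  {"xyz": [0, 0, 0], "roll": 0, "grip": 50},
  {"xyz": [0, 0, 0], "roll": 0, "grip": 50},
])

```text
time_s: 23.33
position: [0.4718, 0.317, 0.0584]
tcp_rot: [[1.0, -0.0, 0.001], [-0.0, -1.0, 0.0], [0.001, -0.0, -1.0]]
force: [-0.1, 0.6, -1.7]
opening: 0.734
grasp_force: 30.0
```

Request:
move_arm([
  {"xyz": [0, 0, 2], "roll": 0, "grip": 50},
  {"xyz": [0, 0, 1.5], "roll": 0, "grip": 50},
  {"xyz": [0, 0, 1], "roll": 0, "grip": 50},
  {"xyz": [0, 0, 0], "roll": 0, "grip": 50},
  {"xyz": [0, 0, 0], "roll": 0, "grip": 50},
])

```text
time_s: 23.75
position: [0.4716, 0.3168, 0.0536]
tcp_rot: [[1.0, -0.0, -0.0], [-0.0, -1.0, -0.0], [-0.0, 0.0, -1.0]]
force: [-0.3, 0.1, 0.3]
opening: 0.735
grasp_force: 30.0
```

Request:
move_arm([
  {"xyz": [0, 0, 0.5], "roll": 0, "grip": 50},
  {"xyz": [0, 0, 0], "roll": 0, "grip": 50},
  {"xyz": [0, 0, 0], "roll": 0, "grip": 50},
])

```text
time_s: 24.0
position: [0.4716, 0.3169, 0.0536]
tcp_rot: [[1.0, -0.0, -0.0], [-0.0, -1.0, -0.0], [-0.0, 0.0, -1.0]]
force: [-2.3, -0.7, 6.3]
opening: 0.734
grasp_force: 30.0
```

Request:
move_arm([
  {"xyz": [0, 0, 0.5], "roll": 0, "grip": 50},
  {"xyz": [0, 0, 0], "roll": 0, "grip": 50},
  {"xyz": [0, 0, 0], "roll": 0, "grip": 50},
])

```text
time_s: 24.25
position: [0.4716, 0.3168, 0.0535]
tcp_rot: [[1.0, -0.0, 0.0], [-0.0, -1.0, 0.0], [0.0, -0.0, -1.0]]
force: [-2.9, -0.5, 8.2]
opening: 0.736
grasp_force: 30.0
```

Contact. I'll release and go to the red jar in the spare dish.

Request:
move_arm([
  {"xyz": [0, 0, 0], "roll": 0, "grip": 100},
  {"xyz": [0, 0, 0], "roll": 0, "grip": 100},
  {"xyz": [0, 0, 0], "roll": 0, "grip": 100},
  {"xyz": [0, 0, 0], "roll": 0, "grip": 100},
  {"xyz": [0, 0, -10], "roll": 0, "grip": 100},
])

```text
time_s: 24.67
position: [0.4705, 0.3163, 0.061]
tcp_rot: [[1.0, -0.0, -0.004], [-0.0, -1.0, -0.002], [-0.004, 0.002, -1.0]]
force: [-0.2, -0.2, -0.8]
opening: 0.974
grasp_force: 0.0
```

Request:
move_arm([
  {"xyz": [0, 0, -30], "roll": 0, "grip": 100},
  {"xyz": [0, 0, -35], "roll": 0, "grip": 100},
  {"xyz": [0, 0, -35], "roll": 0, "grip": 100},
  {"xyz": [0, 0, -35], "roll": 0, "grip": 100},
  {"xyz": [0, 0, -23], "roll": 0, "grip": 100},
])

```text
time_s: 25.08
position: [0.4729, 0.3174, 0.2247]
tcp_rot: [[1.0, -0.0, 0.005], [-0.0, -1.0, 0.002], [0.005, -0.002, -1.0]]
force: [0.5, 0.3, 0.6]
opening: 0.998
grasp_force: 0.0
```

Request:
move_arm([
  {"xyz": [12, 28, 0], "roll": 0, "grip": 100},
  {"xyz": [13, 35, 0], "roll": 0, "grip": 100},
  {"xyz": [13, 35, 0], "roll": 0, "grip": 100},
  {"xyz": [13, 35, 0], "roll": 0, "grip": 100},
  {"xyz": [13, 35, 0], "roll": 0, "grip": 100},
])

```text
time_s: 25.5
position: [0.5359, 0.1474, 0.2214]
tcp_rot: [[1.0, 0.0, 0.001], [0.0, -1.0, 0.0], [0.001, -0.0, -1.0]]
force: [1.6, 0.3, 0.1]
opening: 1.002
grasp_force: 0.0
```

Request:
move_arm([
  {"xyz": [12, 29, 0], "roll": 0, "grip": 100},
  {"xyz": [0, 0, 0], "roll": 0, "grip": 100},
  {"xyz": [0, 0, 0], "roll": 0, "grip": 100},
  {"xyz": [0, 0, 0], "roll": 0, "grip": 100},
])

```text
time_s: 25.83
position: [0.5472, 0.1201, 0.2207]
tcp_rot: [[1.0, -0.001, -0.001], [-0.001, -1.0, 0.001], [-0.001, -0.001, -1.0]]
force: [0.0, 0.5, -0.5]
opening: 1.001
grasp_force: 0.0
```

```bash
python3 - <<'E'
from h import *
print(bot.read_state()["position"])
look("wrist",["jar_red","dish_spare","jar_yellow","dish_yellow"],"w7")
look("side",["jar_red","jar_yellow","dish_yellow","dish_red"])
E
```

```text
[0.54717961 0.12011726 0.22072523]
wrist jar_red 0.89 n 4367 z 0.083 c [0.5512 0.12  ] r 0.0321
wrist dish_spare 0.73 n 2645 z 0.0141 c [0.5501 0.1188] r 0.0494
wrist jar_yellow 0.71 n 95 z 0.0624 c [  80.4198 -161.8432] r 180.7653
wrist dish_yellow 0.86 n 2230 z 0.014 c [0.4742 0.3153] r 0.0467
side jar_red 0.81 n 485 z 0.0837 c [0.5521 0.1217] r 0.032
side jar_yellow 0.88 n 745 z 0.0843 c [0.4727 0.3192] r 0.0313
side dish_yellow 0.78 n 896 z 0.014 c [0.4714 0.32  ] r 0.0488
side dish_red 0.85 n 754 z 0.0131 c [ 0.4544 -0.0865] r 0.0498
```

View pics/w7.png

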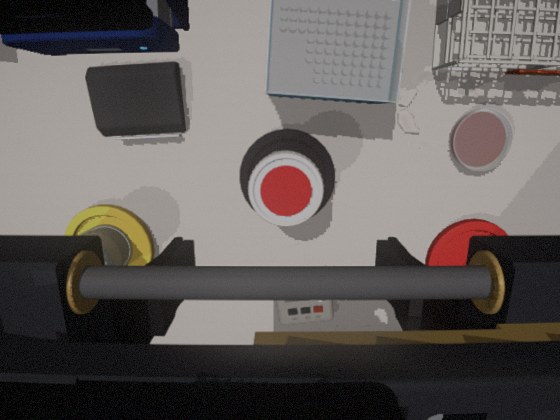

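The yellow jar stands in the yellow dish (108,245), and the red lid is at (286,188). Next I grasp red.

Request:
move_arm([
  {"xyz": [3.5, 0, 20], "roll": 0, "grip": 100},
  {"xyz": [0, 0, 35], "roll": 0, "grip": 100},
  {"xyz": [0, 0, 35], "roll": 0, "grip": 100},
  {"xyz": [0, 0, 25], "roll": 0, "grip": 100},
  {"xyz": [0, 0, 20], "roll": 0, "grip": 100},
])

```text
time_s: 26.75
position: [0.55, 0.1199, 0.0833]
tcp_rot: [[1.0, -0.0, -0.003], [-0.0, -1.0, -0.0], [-0.003, 0.0, -1.0]]
force: [-0.4, 0.2, -0.0]
opening: 1.0
grasp_force: 0.0
```

Request:
move_arm([
  {"xyz": [0, 0, 15], "roll": 0, "grip": 100},
  {"xyz": [0, 0, 11], "roll": 0, "grip": 100},
  {"xyz": [0, 0, 5], "roll": 0, "grip": 100},
  {"xyz": [0, 0, 0], "roll": 0, "grip": 100},
  {"xyz": [0, 0, 0], "roll": 0, "grip": 100},
])

```text
time_s: 27.17
position: [0.5517, 0.1199, 0.055]
tcp_rot: [[1.0, -0.0, 0.001], [-0.0, -1.0, 0.0], [0.001, -0.0, -1.0]]
force: [0.4, -0.8, 0.1]
opening: 0.996
grasp_force: 0.0
```

Request:
move_arm([
  {"xyz": [0, 0, 0], "roll": 0, "grip": 50},
  {"xyz": [0, 0, 0], "roll": 0, "grip": 50},
  {"xyz": [0, 0, 0], "roll": 0, "grip": 50},
  {"xyz": [0, 0, 0], "roll": 0, "grip": 50},
  {"xyz": [0, 0, 0], "roll": 0, "grip": 50},
])

```text
time_s: 27.58
position: [0.5515, 0.1198, 0.0551]
tcp_rot: [[1.0, -0.0, 0.001], [-0.0, -1.0, -0.0], [0.001, 0.0, -1.0]]
force: [-0.7, -1.6, 3.1]
opening: 0.74
grasp_force: 30.0
```

Request:
move_arm([
  {"xyz": [0, 0, -5], "roll": 0, "grip": 50},
  {"xyz": [0, 0, -25], "roll": 0, "grip": 50},
  {"xyz": [0, 0, -35], "roll": 0, "grip": 50},
  {"xyz": [0, 0, -35], "roll": 0, "grip": 50},
  {"xyz": [0, 0, -30], "roll": 0, "grip": 50},
])

```text
time_s: 28.0
position: [0.551, 0.1199, 0.1865]
tcp_rot: [[1.0, -0.0, 0.0], [-0.0, -1.0, 0.0], [0.0, -0.0, -1.0]]
force: [1.7, -0.0, -2.0]
opening: 0.736
grasp_force: 30.0
```

Request:
move_arm([
  {"xyz": [-6, 12, 0], "roll": 0, "grip": 50},
  {"xyz": [-12, 25, 0], "roll": 0, "grip": 50},
  {"xyz": [-16, 35, 0], "roll": 0, "grip": 50},
  {"xyz": [-16, 35, 0], "roll": 0, "grip": 50},
  {"xyz": [-16, 35, 0], "roll": 0, "grip": 50},
])

```text
time_s: 28.42
position: [0.4831, -0.0231, 0.184]
tcp_rot: [[1.0, 0.001, -0.002], [0.001, -1.0, 0.0], [-0.002, -0.0, -1.0]]
force: [0.9, -0.4, -2.1]
opening: 0.735
grasp_force: 30.0
```

Request:
move_arm([
  {"xyz": [-16, 35, 0], "roll": 0, "grip": 50},
  {"xyz": [-12, 20, 0], "roll": 0, "grip": 50},
  {"xyz": [-4, 10, 0], "roll": 0, "grip": 50},
  {"xyz": [0, 0, 0], "roll": 0, "grip": 50},
  {"xyz": [0, 0, 0], "roll": 0, "grip": 50},
])

```text
time_s: 28.83
position: [0.453, -0.0871, 0.1843]
tcp_rot: [[1.0, -0.002, -0.0], [-0.002, -1.0, 0.001], [-0.0, -0.001, -1.0]]
force: [-0.1, -0.5, -1.9]
opening: 0.735
grasp_force: 30.0
```

```bash
python3 - <<'E'
from h import *
print(bot.read_state()["position"])
look("wrist",["jar_red","dish_red"],"w8")
look("side",["dish_red"])
E
```

```text
[ 0.45295401 -0.08707498  0.18429368]
wrist jar_red none
wrist dish_red 0.65 n 5394 z 0.0136 c [ 0.4535 -0.0882] r 0.0495
side dish_red 0.69 n 749 z 0.0132 c [ 0.4547 -0.0859] r 0.0496
```

View pics/w8.png

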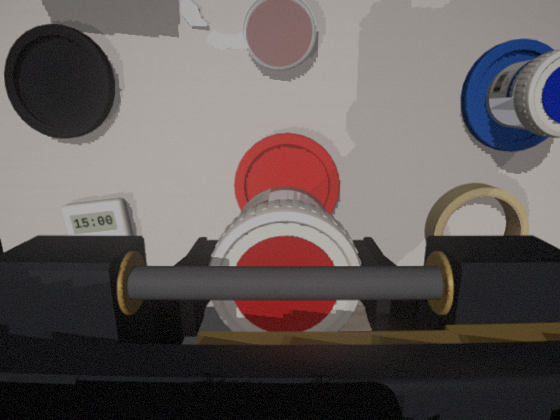

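The red jar is over the red dish (288,185), aligned within about 1 mm, and the black dish is empty. I lower it.

Request:
move_arm([
  {"xyz": [0.5, 0, 10], "roll": 0, "grip": 50},
  {"xyz": [0, 0, 30], "roll": 0, "grip": 50},
  {"xyz": [0, 0, 30], "roll": 0, "grip": 50},
  {"xyz": [0, 0, 25], "roll": 0, "grip": 50},
  {"xyz": [0, 0, 15], "roll": 0, "grip": 50},
])

```text
time_s: 29.5
position: [0.453, -0.0858, 0.0724]
tcp_rot: [[1.0, 0.001, -0.003], [0.001, -1.0, 0.001], [-0.003, -0.001, -1.0]]
force: [-0.9, 0.5, -1.8]
opening: 0.731
grasp_force: 30.0
```

Request:
move_arm([
  {"xyz": [0, 0, 8], "roll": 0, "grip": 50},
  {"xyz": [0, 0, 4], "roll": 0, "grip": 50},
  {"xyz": [0, 0, 1], "roll": 0, "grip": 50},
  {"xyz": [0, 0, 0], "roll": 0, "grip": 50},
  {"xyz": [0, 0, 0], "roll": 0, "grip": 50},
])

```text
time_s: 29.92
position: [0.4544, -0.0873, 0.0624]
tcp_rot: [[1.0, 0.0, 0.002], [0.0, -1.0, -0.001], [0.002, 0.001, -1.0]]
force: [-0.3, -0.2, -1.0]
opening: 0.735
grasp_force: 30.0
```

Request:
move_arm([
  {"xyz": [0, 0, 1], "roll": 0, "grip": 50},
  {"xyz": [0, 0, 1], "roll": 0, "grip": 50},
  {"xyz": [0, 0, 0], "roll": 0, "grip": 50},
  {"xyz": [0, 0, 0], "roll": 0, "grip": 50},
])

```text
time_s: 30.25
position: [0.4537, -0.0872, 0.0599]
tcp_rot: [[1.0, -0.0, 0.001], [-0.0, -1.0, -0.0], [0.001, 0.0, -1.0]]
force: [0.5, -0.1, -2.0]
opening: 0.735
grasp_force: 30.0
```

Request:
move_arm([
  {"xyz": [0, 0, 2], "roll": 0, "grip": 50},
  {"xyz": [0, 0, 1.5], "roll": 0, "grip": 50},
  {"xyz": [0, 0, 1], "roll": 0, "grip": 50},
  {"xyz": [0, 0, 0], "roll": 0, "grip": 50},
  {"xyz": [0, 0, 0], "roll": 0, "grip": 50},
])

```text
time_s: 30.67
position: [0.4536, -0.0871, 0.0551]
tcp_rot: [[1.0, -0.0, -0.0], [-0.0, -1.0, 0.0], [-0.0, -0.0, -1.0]]
force: [0.1, -0.7, 1.0]
opening: 0.733
grasp_force: 30.0
```

Request:
move_arm([
  {"xyz": [0, 0, 0.5], "roll": 0, "grip": 50},
  {"xyz": [0, 0, 0], "roll": 0, "grip": 50},
  {"xyz": [0, 0, 0], "roll": 0, "grip": 50},
])

```text
time_s: 30.92
position: [0.4536, -0.0872, 0.0551]
tcp_rot: [[1.0, -0.0, 0.0], [-0.0, -1.0, -0.0], [0.0, 0.0, -1.0]]
force: [-1.2, 0.1, 7.0]
opening: 0.735
grasp_force: 30.0
```

Request:
move_arm([
  {"xyz": [0, 0, 0.5], "roll": 0, "grip": 50},
  {"xyz": [0, 0, 0], "roll": 0, "grip": 50},
  {"xyz": [0, 0, 0], "roll": 0, "grip": 50},
])

```text
time_s: 31.17
position: [0.4536, -0.0872, 0.055]
tcp_rot: [[1.0, -0.0, 0.0], [-0.0, -1.0, -0.0], [0.0, 0.0, -1.0]]
force: [-2.1, -0.6, 11.4]
opening: 0.736
grasp_force: 30.0
```

Contact. I'll release, rise and check the whole scene.

Request:
move_arm([
  {"xyz": [0, 0, 0], "roll": 0, "grip": 100},
  {"xyz": [0, 0, 0], "roll": 0, "grip": 100},
  {"xyz": [0, 0, 0], "roll": 0, "grip": 100},
  {"xyz": [0, 0, 0], "roll": 0, "grip": 100},
  {"xyz": [0, 0, -10], "roll": 0, "grip": 100},
])

```text
time_s: 31.58
position: [0.4526, -0.0867, 0.0628]
tcp_rot: [[1.0, -0.0, -0.003], [-0.0, -1.0, 0.001], [-0.003, -0.001, -1.0]]
force: [-0.1, -0.2, 0.4]
opening: 0.974
grasp_force: 0.0
```

Request:
move_arm([
  {"xyz": [0, 0, -30], "roll": 0, "grip": 100},
  {"xyz": [0, 0, -35], "roll": 0, "grip": 100},
  {"xyz": [0, 0, -35], "roll": 0, "grip": 100},
  {"xyz": [0, 0, -35], "roll": 0, "grip": 100},
  {"xyz": [0, 0, -30], "roll": 0, "grip": 100},
])

```text
time_s: 32.0
position: [0.4537, -0.0871, 0.2311]
tcp_rot: [[1.0, -0.0, 0.001], [-0.0, -1.0, -0.0], [0.001, 0.0, -1.0]]
force: [1.4, 0.1, -1.0]
opening: 0.998
grasp_force: 0.0
```

Request:
move_arm([
  {"xyz": [0, 0, 0], "roll": 0, "grip": 100},
  {"xyz": [0, 0, 0], "roll": 0, "grip": 100},
  {"xyz": [0, 0, 0], "roll": 0, "grip": 100},
])

```text
time_s: 32.25
position: [0.4529, -0.0868, 0.2284]
tcp_rot: [[1.0, -0.0, -0.001], [-0.0, -1.0, 0.001], [-0.001, -0.001, -1.0]]
force: [-0.2, 0.7, -0.9]
opening: 1.0
grasp_force: 0.0
```

```bash
python3 - <<'E'
from h import *
print(bot.read_state()["position"])
look("wrist",L[:3]+["dish_red"],"w9")
look("side",L[:7],"s9")
for l in L[7:]:
    P=pose("side")
    for q in bot.spot_in(l,"side")[:1]: print(l,(P[0]@np.array(q["at"])+P[1]).round(3))
E
```

```text
[ 0.45286784 -0.08676376  0.22838039]
wrist jar_red 0.72 n 4139 z 0.0831 c [ 0.4531 -0.0867] r 0.0321
wrist jar_blue 0.58 n 4290 z 0.0788 c [ 0.5363 -0.2949] r 0.032
wrist jar_yellow none
wrist dish_red 0.68 n 2599 z 0.014 c [ 0.4541 -0.0883] r 0.049
side jar_red 0.59 n 304 z 0.0837 c [ 0.4543 -0.0853] r 0.0317
side jar_blue 0.55 n 200 z 0.0801 c [ 0.5387 -0.2929] r 0.0313
side jar_yellow 0.94 n 758 z 0.0846 c [0.4725 0.3181] r 0.0319
side dish_red 0.67 n 396 z 0.0137 c [ 0.4546 -0.0855] r 0.0494
side dish_blue 0.52 n 262 z 0.0141 c [ 0.5379 -0.2934] r 0.0489
side dish_yellow 0.71 n 912 z 0.0141 c [0.4712 0.3191] r 0.0494
side dish_spare 0.82 n 1107 z 0.0131 c [0.5511 0.1204] r 0.0495
petri [ 0.587 -0.072  0.012]
timer [0.407 0.111 0.013]
tape [ 0.412 -0.259  0.022]
```

View pics/w9.png

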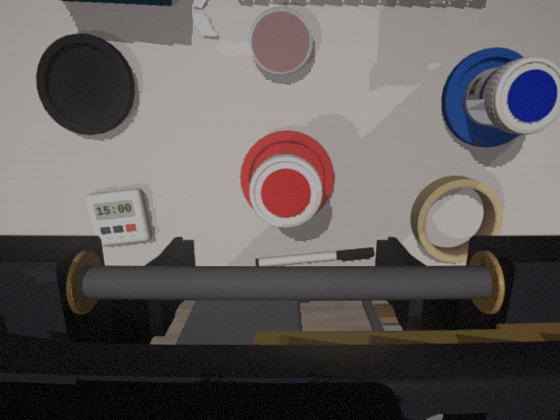

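View pics/s9.png

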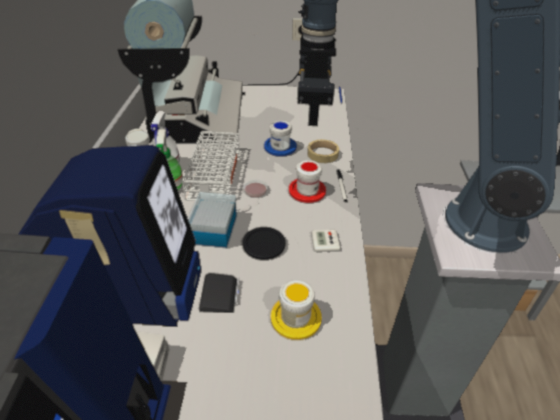

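The side view shows the blue jar in the blue dish (281,137), red in red (308,180), yellow in yellow (296,305), and the black dish empty (264,243). The petri dish, timer and tape have not moved, and the robot is clear.

```bash
python3 -c "from rig import bot; print(bot.hand_in())"
```

```text
the job is handed in; nothing more can be done
None
```

The job is handed in: all three jars stand upright in the dishes matching their stickers, the black spare dish is empty, the petri dish, timer and tape were not moved, and it took about 33 s of the 106 s allowed.

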